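Hook out the stock tray and fit the spare transformer

TASK

Take the hook tool from the rubber mat, reach it under the low steel shelf to catch the pull loop of the stock tray hidden there, and draw the tray right out to its stop. Lay the hook tool back flat on the mat, then lift the transformer out of the tray and set it gently, upright, down into the empty bay of the opened power-supply case, leaving the tray out and the other things on the bench alone.

Things in the scene. Friction and masses are not known exactly. Their poses are not given: they have to be found in the camera images.
- hook_grip (a point): Centre of the loose hook tool's flat-sided wooden handle, 90 mm long (x), 22 mm wide (y), 30 mm tall (z). From its front end a 10 mm round steel shank runs 90 mm along +x at mid height, then bends square to +y: the tool lies flat with the hook pointing sideways. 185 mm overall, 0.15 kg.
- hook_corner (a point): The square bend of the hook tool: where the axis of the shank (10 mm round) meets the axis of the hooked end, 135 mm along +x from the handle's centre. The hooked end runs from here 34 mm along +y (39 mm to its round tip). Axes as hook_grip.
- hook: The hook tool as a whole; its origin is at the underside of the handle, below the handle's centre, axes as hook_grip.
- mat_top (a point): Centre of the upper face of the black rubber mat fixed on the bench, 240 mm (x) by 160 mm (y), 3 mm thick, on which the hook tool lies.
- shelf: Low fixed shelf of dark slotted steel, open in front and at the sides, 270 mm wide (y), 260 mm deep (x), slim corner posts. Origin: on the bench below the middle of the deck's front edge; +x points inwards under the deck. Deck underside 85 mm, top 100 mm above the bench; stock stands on it from 105 mm behind the edge. The tray with its pull loop is beneath.
- tray (a joint): How far the aluminium tray under the shelf is drawn out along the shelf's -x, in m: about 0 stowed, 0.18 at its stop; about 3 N of friction, stays where left. Tray 158 mm wide, 180 mm long; above the bench: floor 10, front wall top 66, other walls 48 mm. The transformer stands in its front compartment (150 by 100 mm), capacitors in the rear one.
- pull_loop (a point): Upright pull loop of 10 mm round steel in the middle of the tray's front: a vertical bar held 45 mm before the tray wall by level legs at its top and bottom (40 mm apart). Origin: middle of the bar, 40 mm above the bench; axes as the shelf's, +x to the tray wall. Opening between bar and wall 40 mm (x) by 30 mm high, open to both sides (y). Stowed, the bar is 25 mm behind the deck's edge.
- transformer_center (a point): Centre (half-way up) of the loose transformer: dark laminated steel core 68 mm long (x), 34 mm wide, with a copper winding 56 mm wide (y) and 46 mm long around its middle, on a flat foot plate 72 by 56 mm; 60 mm tall. About 0.6 kg. Can be gripped across the winding (along y, 56 mm) at half height.
- transformer: The transformer as a whole; origin at the middle of its underside, axes as transformer_center.
- psu_case: Opened grey power-supply case fixed on the bench, 220 mm (x) by 140 mm (y), walls 3 mm thick and 45 mm tall; a circuit board with parts up to 41 mm tall fills its +x end (from 44 mm on +x of the origin), the bay lies in the other part. Origin: middle of its underside, on the bench.
- bay (a point): Middle of the floor of the empty transformer bay in the case (3 mm above the bench). Four steel lips 6 mm tall above the floor bound it: 64 mm clear along x, 80 mm clear along y, so the transformer's 72 mm length goes along the bay's y (either way round), standing upright on the floor between the lips. Axes as the case's; the case wall is 69 mm away on -x.
- mug: Bystander to leave alone: white mug, 90 mm tall; origin at its underside or middle.
- jar: Bystander to leave alone: amber jar, 75 mm tall; origin at its underside or middle.
- spool: Bystander to leave alone: grey solder spool, 50 mm tall; origin at its underside or middle.
- driver: Bystander to leave alone: screwdriver, 180 mm, lying; origin at its underside or middle.
- wrench: Bystander to leave alone: wrench, 150 mm, lying; origin at its underside or middle.
- fan: Bystander to leave alone: case fan, 80 mm square, 27 mm tall, lying flat; origin at its underside or middle.
Things that resemble listed ones, but are neither listed nor needed, are in the scene too. Of the things that look like the hook, take the one that is farthest to the robot's left at the start.

How it is judged:
On the way, in this order (a step that is already met when the one before it is completed fails the run):
1. the hook tool has caught the pull loop and is drawing the tray out (contact force between hook and tray above 0.3 N and value of joint tray above 0.04 m), for 0.1 s.
2. the tray is drawn out to its stop (value of joint tray above 0.168 m), for 0.2 s.
3. the hook tool lies flat on the mat, let go (x of hook in the frame of mat_top between -0.12 and 0.12 m and y of hook in the frame of mat_top between -0.08 and 0.08 m and height (world z) of hook below 0.008 m and angle between hook's own z axis and vertical below 0.15 rad and contact force between the fingers and hook below 0.1 N), for 0.2 s.
At the end, for the whole second after the job is handed in: The transformer stands upright and still on the floor of the case's bay between its lips (within 9 mm of the bay's middle, its length along the bay's within 0.2 rad), the tray is still drawn out (at least 150 mm), and the hook tool lies flat and still on the mat, its handle's centre over the mat (horizontal distance between transformer_center and bay below 0.009 m and height (world z) of transformer below 0.006 m and angle between transformer's own z axis and vertical below 0.06 rad and angle between the x axis of transformer and the y axis of bay, either way round below 0.2 rad and linear speed of each of transformer, hook below 0.02 m/s and value of joint tray above 0.15 m and x of hook in the frame of mat_top between -0.12 and 0.12 m and y of hook in the frame of mat_top between -0.08 and 0.08 m and height (world z) of hook below 0.008 m and angle between hook's own z axis and vertical below 0.15 rad); the robot touches nothing.
It fails at once if a bystander is knocked over or pushed more than 30 mm (distance of any of mug, jar, spool, driver, wrench, fan from where it was at the start of the episode above 0.03 m).
It fails at once if the transformer is tipped over (angle between transformer's own z axis and vertical above 0.8 rad).
It fails at once if the transformer is dropped (linear speed of transformer above 0.6 m/s and contact force between the fingers and transformer below 0.1 N and velocity of joint tray below 0.3 m/s).
It also fails if it takes over 67 s, if anything falls off the work surface, if the arm or the gripper's body presses on something with over 40 N, if the wrist force passes 120 N, or if a joint passes its speed limit or range.

ROBOT

A 6-joint arm with a two-finger parallel gripper is mounted at the origin on the work surface. World frame = base frame: x ahead of the robot, y to its left, z up, the work surface at z = 0. Lengths are in m, angles in rad, forces in N, time in s.
With the tool pointing down it reaches from about 0.275 to 0.975 m from the base axis. Payload 8.4 kg.
Tool frame: the origin (TCP) lies on the centre line of the jaws, within the pads' length; the fingertips stand 19 mm ahead of it and the grasp point (between the pads) is the TCP (tip_extent is the distance from the TCP to the fingertips, in m); z points along the fingers, y is the line along which they close (so a half turn about z gives the same grasp; the last joint's range is limited). The gripper opens to 92 mm and grips with 3 to 60 N. Pads are 20 mm wide; open, the fingers measure 128 mm over their backs; the gripper's body (75 mm by 189 mm) begins 69 mm behind the grasp point.
Start: joints at [-1.248, 0.353, 1.633, -0, 1.155, -0.002], TCP at [0.199, -0.592, 0.234] pointing down, gripper open.
Joint ranges: [-2.63, 2.63], [-0.92, 2.1], [0.06, 2.66], [-1.3, 4.44], [0, 2.69], [-3.02, 3.02]. Speed limits (rad/s): [2.22, 2.22, 2.79, 3.14, 3.14, 3.14].

INTERFACE

Orientations are given as [roll, pitch, yaw] about the fixed x, y, z axes, in that order (R = Rz(yaw) Ry(pitch) Rx(roll)).
In Python, from cell import * gives the robot as it stands.
- The arm moves only by the shell command python3 -m handwheel 'ROWS' [FORCE]. ROWS is JSON, a list of rows, each a list of 7 numbers: the shift along the tool's x, y, z in m, then the turn, a rotation vector about the tool's x, y, z in rad, then the opening, from 0 (shut) to 1 (fully open). In form: [[x, y, z, wx, wy, wz, hand], ...]. A call has 1 to 20 rows; each row is the pose to reach, as a shift and turn from the pose commanded when the call began, along the tool's axes at that moment; what a row does not reach only later rows make up. A row lasts 1/8 s, in which the tool goes at most 62.5 mm and 10.7 degrees, less where a joint would pass 70% of its speed; a pose out of reach is approached as far as the arm can. A call with a gripper value outside its range is refused whole. The fingers move at their own pace and stop on an object; FORCE is the grip in N (left out, the last holds). Time passes only in rows, so rows that repeat a pose let the fingers close. It gives the time, the measured TCP pose, the force, the opening and the grip force at its end, in the units of the state.
- get_state(): the state, without advancing time (a new reading comes with each control period).
- get_image(name): name is "scene" or "top"; returns (picture, depth): 420x560x3 uint8, red, green, blue; 420x560 float32, m along the optical axis (not along the pixel's ray), 0 where there is no reading.
- get_calibration(name): a dict with "fx", "fy", "cx", "cy" (pixels), "R" (3x3) and "t" (3): a world point X has camera coordinates R X + t. Camera axes: x right, y down, z forward; pixel columns grow to the right and rows downward; lengths in m; the calibration is good to about 2 mm. A picture is of the moment at which its call begins. get_calibration takes no time and is no camera call.
- job_done(): hands the job in; it is judged then, once.
The state is a dict: "t": time; "joints": joint angles; "qd": joint speeds; "joint_torque": joint torques, N m; "position": TCP position; "eef_rot": TCP orientation; "wrist_force": force on the tool from outside, world axes, zero at the start; "moment": the same for the moment, N m; "grip_width": finger opening in m; "gripper_force": force on a finger pad.
Only numpy, scipy, OpenCV 4.12 (cv2) and the standard library are available. Lean on these libraries where they do the work, as an engineer would, in place of code of your own. Each camera call takes 0.05 s, during which the arm holds its last target. There are 200 camera calls.

## Working session

There is one attempt and no reset: what is moved stays moved. The work goes in short steps, Python scripts to look and compute and a shell command to move; the robot and the scene stay as the last step left them, time stands still between calls to the robot, and variables do not carry over. Pictures are saved under pics/ and viewed, at most 14 in all, crops included, and the job is handed in when it is done.

```bash
mkdir -p pics
cat > h.py <<'E'
from cell import *
import numpy as np, cv2
def grab(n,tag):
    p,d=get_image(n); np.savez(f'pics/{tag}.npz',p=p,d=d); cv2.imwrite(f'pics/{tag}.png',p[:,:,::-1]); return p,d
def load(tag):
    z=np.load(f'pics/{tag}.npz'); return z['p'],z['d']
def w(n,u,v,d):
    c=get_calibration(n); u,v,d=map(np.asarray,(u,v,d))
    X=np.stack([(u-c['cx'])/c['fx']*d,(v-c['cy'])/c['fy']*d,d],-1); return (X-c['t'])@np.array(c['R'])
def plane(n,u,v,z):
    c=get_calibration(n); R=np.array(c['R']); o=-R.T@np.array(c['t'])
    r=R.T@np.array([(u-c['cx'])/c['fx'],(v-c['cy'])/c['fy'],1]); return o+r*(z-o[2])/r[2]
def cloud(n,d):
    v,u=np.mgrid[:d.shape[0],:d.shape[1]]; return w(n,u,v,d)
E
python3 - <<'E'
from h import *
for n in('top','scene'):
    grab(n,n+'0'); c=get_calibration(n); R=np.array(c['R']); print(n,c['fx'],-R.T@np.array(c['t']),R.round(2).tolist())
s=get_state(); print(s['t'],s['position'],s['eef_rot'],s['grip_width'])
E
```

```text
top 472.94958049313 [ 0.23543422 -0.14805201  1.59128232] [[0.02, -1.0, -0.0], [-0.99, -0.02, -0.15], [0.15, 0.0, -0.99]]
scene 526.5563817729699 [ 1.46395096 -0.06896872  1.17551287] [[-0.09, 1.0, -0.01], [0.74, 0.06, -0.67], [-0.67, -0.07, -0.74]]
0.1 [ 0.19932378 -0.59192162  0.23293015] [-3.14035128e+00  1.82268201e-05  3.24862253e-01] 0.09193018084653874
```

View pics/top0.png

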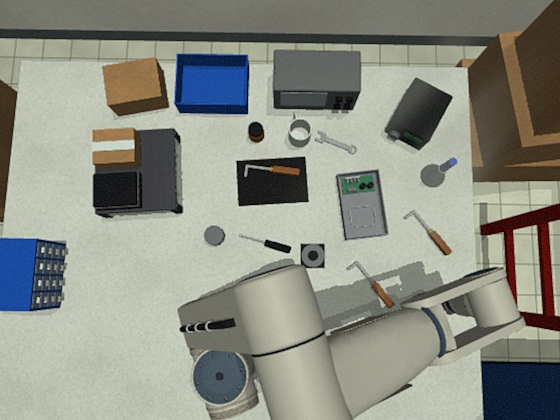

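View pics/scene0.png

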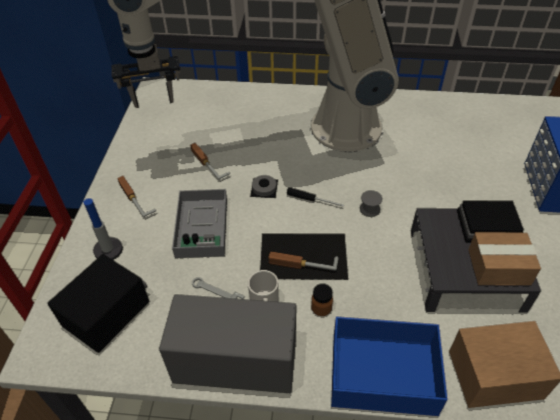

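The top view (up is world +x, left is +y) shows the mat hook with its handle at (285,170) and its corner at (247,165), the hook end pointing to −x. The shelf is at (140,170) with its open front facing right (−y), and the PSU case is at (362,204).

Run:
```python
from h import *
p,d=load('top0'); P=cloud('top',d); hsv=cv2.cvtColor(p,cv2.COLOR_RGB2HSV)
def rect(m,name,big=True):
    m=m.astype(np.uint8)
    n,l,s,_=cv2.connectedComponentsWithStats(m)
    if n>1:
        k=1+s[1:,4].argmax(); m=l==k
    Q=P[m>0]; r=cv2.minAreaRect((Q[:,:2]*1000).astype(np.float32)); print(name,len(Q),'c',np.round(r[0],1),'size',np.round(r[1],1),'ang',round(r[2],1),'z',np.percentile(Q[:,2],[5,50,95]).round(4))
def box(a,b,c,e):
    m=np.zeros(d.shape,bool); m[b:e,a:c]=1; return m
V=hsv[:,:,2]; 
B=box(230,150,315,212)
rect(B&(V<60),'mat')
h=B&(hsv[:,:,1]>120)&(V>90); rect(h,'handle')
sh=B&(V>120)&~h&(hsv[:,:,1]<80)&(P[:,:,2]<.05); sh[:, :242]&=(V[:,:242]>90); 
mm=cv2.connectedComponentsWithStats(cv2.erode(box(238,158,308,202).astype(np.uint8),None)*sh)[0]
rect(box(242,160,300,184)&sh,'shank')
Q=P[box(242,160,300,184)&sh]; print(np.round(Q[::6]*1000).astype(int).tolist())
D=box(85,120,190,222)&(abs(P[:,:,2]-.1)<.008); rect(D,'deck')
C=box(325,160,395,245)&(P[:,:,2]>.038)&(P[:,:,2]<.052); rect(C,'case rim')
Fl=box(325,160,395,245)&(P[:,:,2]>.0)&(P[:,:,2]<.007)&(V<160); rect(Fl,'case floor')
for n,b in dict(jar=(245,120,268,145),mug=(285,115,314,150),spool=(200,222,228,248),fan=(298,240,330,268),driver=(235,228,293,256)).items():
    rect(box(*b)&(P[:,:,2]>.008),n)
I=cv2.hconcat([cv2.resize(p[150:250,90:230],None,fx=4,fy=4,interpolation=2),cv2.resize(p[150:250,230:290],None,fx=4,fy=4)])
s,_=load('scene0'); J=cv2.resize(s[190:310,400:540],None,fx=4,fy=4,interpolation=2)
K=cv2.resize(p[155:250,225:395],None,fx=4,fy=4,interpolation=2)
cv2.imwrite('pics/c1.png',K[:,:,::-1]); cv2.imwrite('pics/c2.png',J[:,:,::-1])
```

```text
mat 2735 c [ 443.6 -120.1] size [419.5 236.1] ang 4.7 z [-0.0025  0.0035  0.0099]
handle 179 c [ 428.4 -159. ] size [385.1  99.7] ang 1.9 z [0.0231 0.0327 0.038 ]
shank 79 c [615.3 -53.1] size [35.8 88.2] ang 17.4 z [0.0172 0.023  0.0277]
[[646, -5, 2], [623, -38, 26], [621, -31, 21], [620, -52, 24], [616, -18, 25], [617, -52, 24], [616, -73, 28], [617, -93, 27], [615, -69, 17], [613, -89, 26], [614, -23, 4], [603, -18, 23], [596, -22, 23], [589, -22, 21]]
deck 3220 c [583.4 333.7] size [271.1 262.1] ang 4.5 z [0.0949 0.1004 0.1059]
case rim 97 c [ 564.3 -401.2] size [ 84. 141.] ang 7.7 z [0.0391 0.0448 0.0509]
case floor 1090 c [ 476.1 -417.3] size [165.2 130.1] ang 7.5 z [0.0004 0.0035 0.0065]
jar 282 c [512.2 -96. ] size [563.2  54.7] ang 11.4 z [0.0162 0.0725 0.0807]
mug 432 c [ 516.  -194.4] size [ 77.9 563.4] ang 88.5 z [0.0097 0.0571 0.0919]
spool 310 c [306.8 -12.8] size [299.4  62.7] ang 50.4 z [0.0425 0.0497 0.0552]
fan 462 c [ 306.4 -209.5] size [ 77.  171.2] ang 24.9 z [0.014  0.0229 0.8361]
driver 254 c [ 345.6 -110.8] size [210.3  99.3] ang 44.0 z [0.0116 0.0218 0.0288]
```

View pics/c1.png

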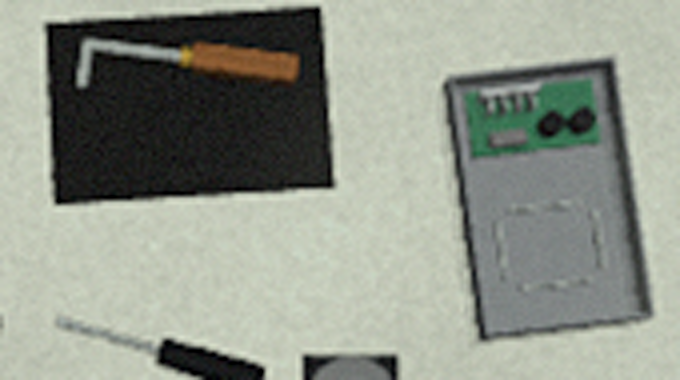

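```bash
cat >> h.py <<'E'
def box(a,b,c,e):
    m=np.zeros((420,560),bool); m[b:e,a:c]=1; return m
def prect(n,m,z,name,close=0):
    m=m.astype(np.uint8)
    if close: m=cv2.morphologyEx(m,cv2.MORPH_CLOSE,np.ones((close,close)))
    _,l,s,_=cv2.connectedComponentsWithStats(m); k=1+s[1:,4].argmax(); v,u=np.nonzero(l==k)
    uv=np.concatenate([np.stack([u+a,v+b],1) for a in(-.5,.5) for b in(-.5,.5)])
    Q=np.array([plane(n,a,b,z)[:2]*1000 for a,b in uv],np.float32)
    r=cv2.minAreaRect(Q); print(name,s[k,4],'c',np.round(r[0],1),'size',np.round(r[1],1),'ang',round(r[2],1)); return r
E
python3 - <<'E'
from h import *
p,d=load('top0'); hsv=cv2.cvtColor(p,cv2.COLOR_RGB2HSV); V=hsv[:,:,2]; S=hsv[:,:,1]; P=cloud('top',d); Z=P[:,:,2]
B=box(230,150,315,212)
h=B&(S>120)&(V>70); prect('top',h,.030,'handle')
prect('top',B&(V<50),.003,'mat',25)
s=box(240,160,274,182)&(V>100)&(S<110); v,u=np.nonzero(s)
for a in range(240,274,3):
    r=v[(u>=a)&(u<a+3)]; 
    if len(r): q=plane('top',a+1,np.median(r),.018); print(a+1,np.round(q[:2]*1000),len(r),end='; ')
print()
prect('top',box(85,120,190,222)&(abs(Z-.1)<.012)&(d>0),.1,'deck')
prect('top',box(325,155,395,248)&((Z>.01)|(V<165))&(d>0)&(Z<.06),.03,'case')
prect('top',box(330,160,392,243)&(Z<.02)&(V<165)&(d>0),.003,'floor')
for n,b in dict(jar=(245,120,268,145),mug=(285,115,314,150),spool=(200,222,228,248),fan=(298,240,330,268)).items():
    prect('top',box(*b)&(Z>.012)&(Z<.1)&(d>0),.04,n)
s,ds=load('scene0')
q=plane('scene',287,261,.03);print('scene handle',q, 'lip centre', plane('top',362-.0,0,.003)[:2])
# bay lips in crop c1: centre approx (549,244)/4+(225,155)
print('bay', plane('top',225+549/4,155+244/4,.009), 'scenebay',plane('scene',203.5,216.5,.009))
E
```

```text
handle 196 c [ 607.1 -152.4] size [103.6  27.3] ang 84.1Traceback (most recent call last):
  File "<stdin>", line 5, in <module>
  File "h.py", line 22, in prect
    Q=np.array([plane(n,a,b,z)[:2]*1000 for a,b in uv],np.float32)
                ~~~~~^^^^^^^^^
  File "h.py", line 11, in plane
    c=get_calibration(n); R=np.array(c['R']); o=-R.T@np.array(c['t'])
ValueError: time passes only in moves, steps and waits
```

View pics/c2.png

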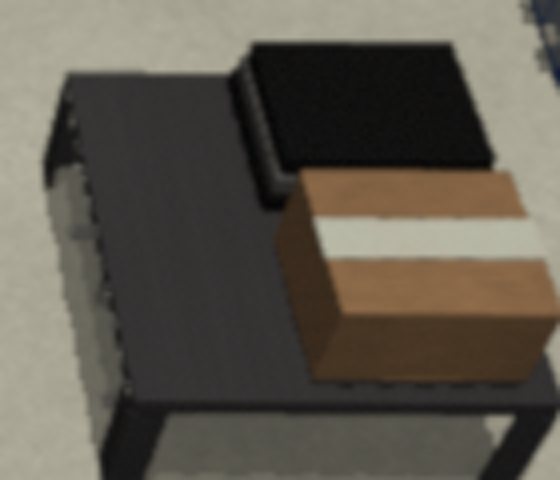

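The crop shows the shelf's open front on the left, with part of the loop or tray possibly visible just under the edge. I'll cache the calibration and finish measuring.

```bash
sed -i 's/^def grab/import functools\nget_calibration=functools.lru_cache(None)(get_calibration)\ndef grab/' h.py
python3 - <<'E'
from h import *
p,d=load('top0'); hsv=cv2.cvtColor(p,cv2.COLOR_RGB2HSV); V=hsv[:,:,2]; S=hsv[:,:,1]; P=cloud('top',d); Z=P[:,:,2]
B=box(230,150,315,212)
h=B&(S>120)&(V>70); prect('top',h,.030,'handle')
prect('top',B&(V<50),.003,'mat',25)
s=box(240,160,274,182)&(V>100)&(S<110); v,u=np.nonzero(s)
for a in range(240,274,3):
    r=v[(u>=a)&(u<a+3)]; 
    if len(r): q=plane('top',a+1,np.median(r),.018); print(a+1,np.round(q[:2]*1000),len(r),end='; ')
print()
prect('top',box(85,120,190,222)&(abs(Z-.1)<.012)&(d>0),.1,'deck')
prect('top',box(325,155,395,248)&((Z>.01)|(V<165))&(d>0)&(Z<.06),.03,'case')
prect('top',box(330,160,392,243)&(Z<.02)&(V<165)&(d>0),.003,'floor')
for n,b in dict(jar=(245,120,268,145),mug=(285,115,314,150),spool=(200,222,228,248),fan=(298,240,330,268)).items():
    prect('top',box(*b)&(Z>.012)&(Z<.1)&(d>0),.04,n)
print('scene handle',plane('scene',287,261,.03))
print('bay', plane('top',225+549/4,155+244/4,.009), 'scenebay',plane('scene',203.5,216.5,.009))
s,ds=load('scene0'); Q=cloud('scene',ds)
m=box(405,230,432,310)&(ds>0)&(Q[:,:,2]>.02)&(Q[:,:,2]<.075)
v,u=np.nonzero(m)
for a,b in list(zip(u,v))[::6]: print((int(a),int(b)),np.round(Q[b,a]*1000).astype(int),s[b,a],end=' ')
E
```

```text
handle 196 c [ 607.1 -152.4] size [103.6  27.3] ang 84.1
mat 3059 c [ 574.1 -108.8] size [159.6 239.5] ang 4.5
241 [642.  -3.] 3; 244 [600. -15.] 17; 247 [612. -24.] 20; 250 [621. -34.] 9; 253 [622. -45.] 9; 256 [618. -55.] 7; 259 [618. -65.] 9; 262 [619. -75.] 8; 265 [615. -86.] 9; 268 [615. -96.] 8; 271 [ 616. -106.] 1; 
deck 3348 c [582.7 332.4] size [275.1 265. ] ang 4.5
case 3014 c [ 493.8 -410.3] size [235.4 153.7] ang 7.8
floor 2235 c [ 501.1 -415.7] size [219.3 136.3] ang 7.9
jar 270 c [738.7 -49.8] size [74.4 57.9] ang 1.3
mug 387 c [ 743.  -199.5] size [113.2  78.4] ang 0.4
spool 300 c [384.6  79.6] size [62.7 69.3] ang 0.9
fan 421 c [ 321.1 -246.6] size [74.9 75.4] ang 0.9
scene handle [ 0.61889534 -0.15025198  0.03      ]
bay [ 0.45666838 -0.41729118  0.009     ] scenebay [ 0.46260377 -0.41217517  0.009     ]
(412, 230) [472 194  21] [22 22 21] (425, 261) [590 218  35] [56 56 52] (426, 263) [594 221  31] [72 71 67] (430, 289) [704 214  70] [27 27 26] (430, 292) [712 214  69] [21 20 20] (430, 294) [714 215  64] [21 19 20] (427, 296) [702 213  37] [52 51 47] (428, 297) [710 214  43] [21 21 20] (430, 298) [724 214  61] [23 23 22] (430, 299) [724 215  56] [24 23 22] (430, 300) [725 215  54] [24 24 24] (431, 301) [725 219  50] [27 26 26] (431, 302) [725 219  46] [25 24 25] (427, 304) [717 215  22] [21 21 20] (428, 305) [724 215  29] [24 24 25] (429, 306) [724 219  24] [23 23 22] (430, 307) [725 222  22] [26 24 25]
```

```bash
cat > to.py <<'E'
# usage: to.py x y z yaw(rad) ... -> shift+turn from the current pose in tool axes, tool down
from cell import *
import sys, numpy as np
from scipy.spatial.transform import Rotation as Ro
s=get_state(); R=Ro.from_euler('xyz',s['eef_rot']); p=np.array(s['position'])
print('t',s['t'],'p',p.round(4),'rpy',np.round(s['eef_rot'],3),'F',np.round(s['wrist_force'],1),'w',round(s['grip_width'],4),'gf',np.round(s['gripper_force'],1),'j',np.round(s['joints'],2))
a=list(map(float,sys.argv[1:]))
for i in range(0,len(a),4):
    T=Ro.from_euler('xyz',[np.pi,0,a[i+3]])
    print(np.round(R.inv().apply(np.array(a[i:i+3])-p),4).tolist(), np.round((R.inv()*T).as_rotvec(),4).tolist())
E
python3 to.py .610 -.152 .15 1.468  .610 -.152 .028 1.468
```

```text
t 0.1 p [ 0.1993 -0.5919  0.2329] rpy [-3.14   0.     0.325] F [-0.4  0.1 -0.4] w 0.0919 gf 0.0 j [-1.25  0.35  1.63 -0.    1.16 -0.  ]
[0.5296, -0.2857, 0.0833] [-0.0011, -0.0007, -1.1431]
[0.5296, -0.2856, 0.2053] [-0.0011, -0.0007, -1.1431]
```

```bash
python3 -m handwheel '[[0.53,-0.286,0.083,0,0,-1.143,0.6],[0.53,-0.286,0.083,0,0,-1.143,0.6],[0.53,-0.286,0.083,0,0,-1.143,0.6],[0.53,-0.286,0.083,0,0,-1.143,0.6],[0.53,-0.286,0.083,0,0,-1.143,0.6],[0.53,-0.286,0.083,0,0,-1.143,0.6],[0.53,-0.286,0.083,0,0,-1.143,0.6],[0.53,-0.286,0.083,0,0,-1.143,0.6],[0.53,-0.286,0.083,0,0,-1.143,0.6],[0.53,-0.286,0.083,0,0,-1.143,0.6],[0.53,-0.286,0.083,0,0,-1.143,0.6],[0.53,-0.286,0.083,0,0,-1.143,0.6],[0.53,-0.286,0.083,0,0,-1.143,0.6]]' 40; python3 to.py .610 -.152 .028 1.468
```

```text
t: 1.72
position: [0.6096, -0.1532, 0.1507]
eef_rot: [-3.141, 0.0, 1.467]
wrist_force: [0.0, -0.5, -0.3]
grip_width: 0.0548
gripper_force: 0.0
t 1.725 p [ 0.6096 -0.1532  0.1507] rpy [-3.141  0.     1.467] F [ 0.  -0.5 -0.3] w 0.0548 gf 0.0 j [-0.25  0.44  1.7  -0.    1.   -0.14]
[0.0012, 0.0003, 0.1227] [-0.0003, 0.0002, -0.0014]
```

```bash
python3 -m handwheel '[[0,0,0.05,0,0,0,0.6],[0,0,0.09,0,0,0,0.6],[0,0,0.123,0,0,0,0.6],[0,0,0.123,0,0,0,0.6],[0,0,0.123,0,0,0,0],[0,0,0.123,0,0,0,0],[0,0,0.123,0,0,0,0],[0,0,0.123,0,0,0,0],[0,0,0.123,0,0,0,0]]' 40; python3 -m handwheel '[[0,0,-0.04,0,0,0,0],[0,0,-0.09,0,0,0,0],[0,0,-0.092,0,0,0,0],[0,0,-0.092,0,0,0,0]]'
python3 - <<'E'
from h import *
p,d=grab('top','top1'); s,ds=grab('scene','sc1')
A=cv2.resize(p[110:260,140:340],None,fx=2.8,fy=2.8,interpolation=2);A=A
B=cv2.resize(s[150:300,250:460],(int(210*2),300))
cv2.imwrite('pics/v1.png',cv2.resize(s[130:330,240:460],None,fx=3,fy=3,interpolation=2)[:,:,::-1])
E
python3 to.py .61 -.152 .12 1.649
```

```text
t: 2.85
position: [0.6107, -0.1522, 0.0285]
eef_rot: [3.141, 0.0, 1.468]
wrist_force: [-2.9, 0.3, 7.9]
grip_width: 0.0216
gripper_force: 40.0
t: 3.35
position: [0.6101, -0.152, 0.1192]
eef_rot: [-3.141, -0.0, 1.468]
wrist_force: [-0.2, -0.8, -1.5]
grip_width: 0.0214
gripper_force: 40.0
t 3.45 p [ 0.6094 -0.1518  0.118 ] rpy [-3.139 -0.     1.468] F [-0.2  0.5 -1.6] w 0.0215 gf 40.0 j [-0.25  0.48  1.72  0.    0.94 -0.14]
[-0.0001, 0.0006, -0.002] [-0.0025, -0.0006, -0.1811]
```

View pics/v1.png

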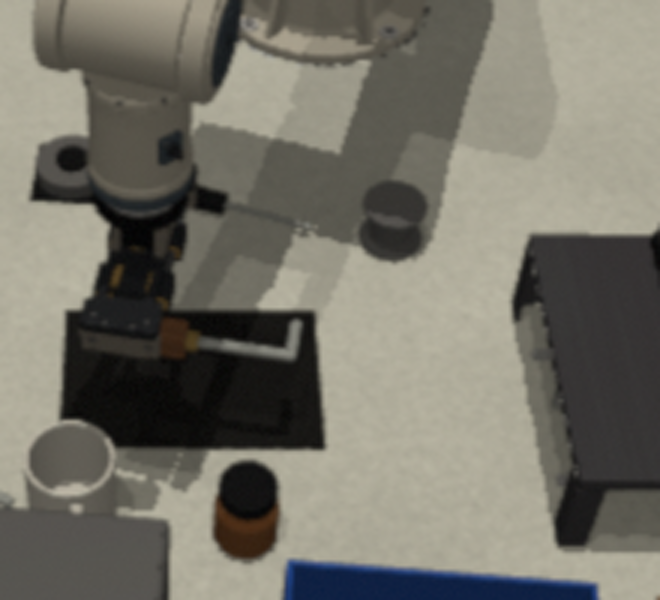

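The hook is held level; its corner is at about crop (293,355) and its tip at (297,323). A grey bit of the loop shows under the shelf edge near crop (545,345).

Run:
```python
from h import *
p,d=load('top1'); s,ds=load('sc1')
print('scene corner',plane('scene',240+293/3,130+353/3,.108),'tip',plane('scene',240+297/3,130+321/3,.108))
hsv=cv2.cvtColor(p,cv2.COLOR_RGB2HSV); P=cloud('top',d)
m=(d>0)&(P[:,:,2]>.09)&(P[:,:,2]<.125)&box(225,140,275,185)&(hsv[:,:,2]>90); v,u=np.nonzero(m)
print(len(u))
for a in range(u.min(),u.max()+1,2):
    r=v[(u==a)]
    if len(r): print(a,np.round(plane('top',a,np.median(r),.108)[:2]*1000),len(r),end='; ')
print()
cv2.imwrite('pics/v2.png',cv2.hconcat([cv2.resize(s[225:300,395:445],None,fx=7,fy=7,interpolation=2),cv2.resize(p[140:215,150:200],None,fx=7,fy=7,interpolation=2)])[:,:,::-1])
```

```text
scene corner [ 0.62303415 -0.0191463   0.108     ] tip [ 0.5874883  -0.01657326  0.108     ]
0Traceback (most recent call last):
  File "<stdin>", line 7, in <module>
    return umr_minimum(a, axis, None, out, keepdims, initial, where)
ValueError: zero-size array to reduction operation minimum which has no identity
```

```bash
python3 to.py .666 .013 .05 1.649
python3 - <<'E'
from h import *
s,ds=load('sc1'); c=get_calibration('scene'); 
for X in([.5912,.2283,.06],[.5912,.2283,.02]):
    q=np.array(c['R'])@X+c['t']; print(q[0]/q[2]*c['fx']+c['cx'],q[1]/q[2]*c['fy']+c['cy'])
E
```

```text
t 3.45 p [ 0.6094 -0.1518  0.118 ] rpy [-3.139 -0.     1.468] F [-0.2  0.5 -1.6] w 0.0215 gf 40.0 j [-0.25  0.48  1.72  0.    0.94 -0.14]
[0.1697, 0.0396, 0.068] [-0.0025, -0.0006, -0.1811]
430.69866184051637 255.79613640286516
427.77117696667585 264.782721920752
```

```bash
python3 -m handwheel '[[0.05,0.02,0,0,0,-0.09,0],[0.11,0.04,0.02,0,0,-0.181,0],[0.17,0.04,0.05,0,0,-0.181,0],[0.17,0.04,0.068,0,0,-0.181,0],[0.17,0.04,0.068,0,0,-0.181,0],[0.17,0.04,0.068,0,0,-0.181,0]]'; python3 to.py .6577 .1227 .05 1.649  .6168 .1195 .05 1.649
```

```text
t: 4.2
position: [0.6677, 0.0115, 0.0516]
eef_rot: [-3.141, 0.0, 1.648]
wrist_force: [-0.2, -0.6, -0.8]
grip_width: 0.0216
gripper_force: 40.0
t 4.2 p [0.6677 0.0115 0.0516] rpy [-3.141  0.     1.648] F [-0.2 -0.6 -0.8] w 0.0216 gf 40.0 j [ 0.02  0.62  1.66 -0.    0.87 -0.06]
[0.1116, -0.0014, 0.0016] [-0.0004, 0.0002, -0.0013]
[0.1116, -0.0424, 0.0016] [-0.0004, 0.0002, -0.0013]
```

```bash
python3 -m handwheel '[[0.03,0,0.002,0,0,0,0],[0.06,0,0.002,0,0,0,0],[0.09,0,0.002,0,0,0,0],[0.112,0,0.002,0,0,0,0],[0.112,0,0.002,0,0,0,0],[0.112,0,0.002,0,0,0,0]]'; python3 to.py .6168 .1195 .05 1.649
python3 - <<'E'
from h import *
p,d=grab('top','top2'); s,ds=grab('scene','sc2')
cv2.imwrite('pics/v3.png',cv2.hconcat([cv2.resize(s[215:305,370:440],None,fx=5.6,fy=5.6,interpolation=2),cv2.resize(p[140:230,170:240],None,fx=5.6,fy=5.6,interpolation=2)])[:,:,::-1])
E
```

```text
t: 4.95
position: [0.6593, 0.1235, 0.0499]
eef_rot: [3.141, 0.0, 1.648]
wrist_force: [-0.3, 0.4, -1.1]
grip_width: 0.0216
gripper_force: 40.0
t 4.95 p [0.6593 0.1235 0.0499] rpy [3.141 0.    1.648] F [-0.3  0.4 -1.1] w 0.0216 gf 40.0 j [ 0.18  0.62  1.65 -0.    0.87  0.11]
[-0.0007, -0.0426, -0.0001] [0.0004, 0.0003, -0.0005]
```

View pics/v3.png

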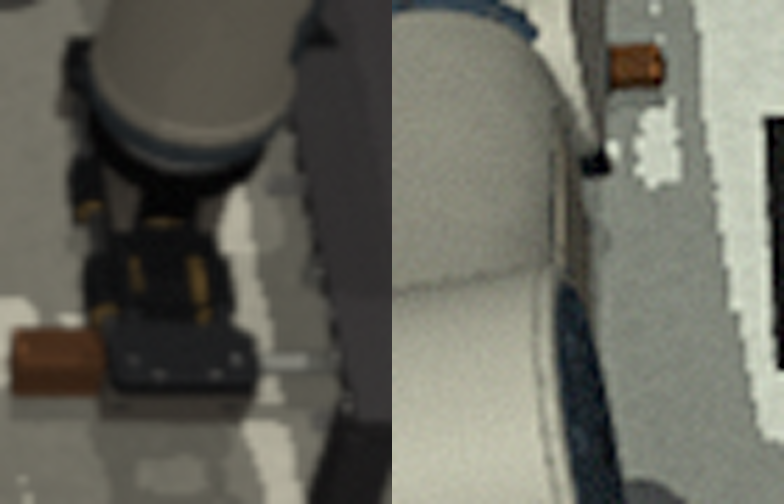

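The shank has gone under the deck at left-half (300,360). Next I move sideways behind the bar, then pull a little.

```bash
python3 -m handwheel '[[0,-0.01,0,0,0,0,0],[0,-0.02,0,0,0,0,0],[0,-0.03,0,0,0,0,0],[0,-0.03,0,0,0,0,0]]';  python3 -m handwheel '[[0,-0.006,0,0,0,0,0],[0,-0.012,0,0,0,0,0],[0,-0.012,0,0,0,0,0]]'; python3 -m handwheel '[[-0.01,0,0,0,0,0,0],[-0.02,0,0,0,0,0,0],[-0.03,0,0,0,0,0,0],[-0.04,0,0,0,0,0,0],[-0.05,0,0,0,0,0,0]]'
```

```text
t: 5.55
position: [0.628, 0.1221, 0.0496]
eef_rot: [-3.141, 0.0, 1.649]
wrist_force: [-0.5, -0.8, -1.2]
grip_width: 0.022
gripper_force: 40.0
t: 5.92
position: [0.6166, 0.1212, 0.0495]
eef_rot: [-3.141, 0.0, 1.649]
wrist_force: [-1.0, 0.1, -1.2]
grip_width: 0.0218
gripper_force: 40.0
t: 6.55
position: [0.6211, 0.0707, 0.0496]
eef_rot: [3.142, -0.0, 1.649]
wrist_force: [-0.7, 2.5, -2.4]
grip_width: 0.0215
gripper_force: 40.0
```

```bash
python3 -m handwheel '[[-0.015,0,0,0,0,0,0],[-0.03,0,0,0,0,0,0],[-0.045,0,0,0,0,0,0],[-0.06,0,0,0,0,0,0],[-0.075,0,0,0,0,0,0],[-0.09,0,0,0,0,0,0],[-0.105,0,0,0,0,0,0],[-0.115,0,0,0,0,0,0],[-0.125,0,0,0,0,0,0],[-0.132,0,0,0,0,0,0]]';python3 -m handwheel '[[-0.003,0,0,0,0,0,0],[-0.006,0,0,0,0,0,0],[-0.008,0,0,0,0,0,0]]'
```

```text
t: 7.8
position: [0.6311, -0.0608, 0.0495]
eef_rot: [-3.141, 0.0, 1.649]
wrist_force: [-2.0, 3.0, -1.8]
grip_width: 0.022
gripper_force: 40.0
t: 8.18
position: [0.6321, -0.0682, 0.0496]
eef_rot: [3.141, -0.0, 1.649]
wrist_force: [0.6, 1.5, -1.8]
grip_width: 0.0215
gripper_force: 40.0
```

```bash
python3 -m handwheel '[[-0.002,0,0,0,0,0,0],[-0.004,0,0,0,0,0,0],[-0.004,0,0,0,0,0,0]]'; python3 -m handwheel '[[-0.002,0,0,0,0,0,0],[-0.003,0,0,0,0,0,0],[-0.003,0,0,0,0,0,0]]'
```

```text
t: 8.55
position: [0.6317, -0.0706, 0.0493]
eef_rot: [-3.141, -0.002, 1.648]
wrist_force: [-0.3, 10.8, -2.0]
grip_width: 0.0218
gripper_force: 40.0
t: 8.93
position: [0.6311, -0.0712, 0.0488]
eef_rot: [-3.139, -0.006, 1.647]
wrist_force: [-1.6, 23.0, -2.7]
grip_width: 0.0215
gripper_force: 40.1
```

The tray is at its stop (23 N). I'll ease in, slide out sideways, and look.

```bash
python3 -m handwheel '[[0.005,0,0,0,0,0,0],[0.015,0,0,0,0,0,0],[0.018,0,0,0,0,0,0],[0.018,0.01,0,0,0,0,0],[0.018,0.02,0,0,0,0,0],[0.018,0.03,0,0,0,0,0],[0.018,0.038,0,0,0,0,0],[0.018,0.038,0,0,0,0,0]]'
python3 - <<'E'
from h import *
s,ds=grab('scene','sc3')
cv2.imwrite('pics/v4.png',cv2.resize(s[150:340,240:500],None,fx=3,fy=3,interpolation=2)[:,:,::-1])
E
```

```text
t: 9.93
position: [0.6697, -0.0543, 0.0495]
eef_rot: [3.141, 0.0, 1.649]
wrist_force: [0.3, -0.1, -1.2]
grip_width: 0.0215
gripper_force: 40.0
```

View pics/v4.png

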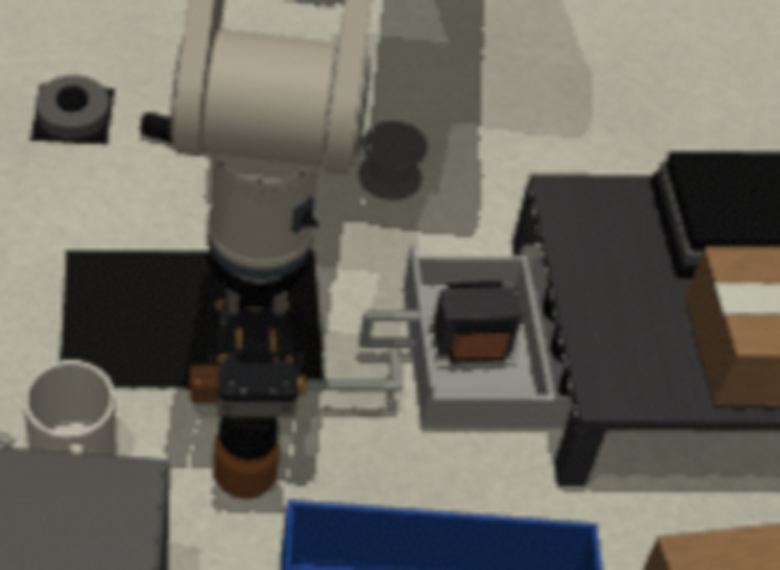

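The hook is free beside the loop (tip at crop (397,352), bar at (365,325)), and the tray is out with the transformer at crop (480,320). I'll retract, raise, and go to the mat.

```bash
python3 -m handwheel '[[-0.015,0.001,0,0,0,0,0],[-0.03,0.001,0,0,0,0,0],[-0.048,0,0,0,0,0,0],[-0.05,0,-0.03,0,0,0,0],[-0.05,0,-0.05,0,0,0,0],[-0.05,0,-0.05,0,0,0,0]]'; python3 to.py .577 -.148 .06 1.649 .577 -.148 .0285 1.649
```

```text
t: 10.72
position: [0.6742, -0.1048, 0.1016]
eef_rot: [3.138, 0.001, 1.648]
wrist_force: [-0.4, 0.3, -1.7]
grip_width: 0.0219
gripper_force: 40.0
t 10.725 p [ 0.6742 -0.1048  0.1016] rpy [3.138e+00 1.000e-03 1.648e+00] F [-0.4  0.3 -1.7] w 0.0219 gf 40.0 j [-0.16  0.57  1.6   0.    0.96 -0.23]
[-0.0355, -0.1004, 0.0413] [0.0035, 0.0008, -0.0006]
[-0.0355, -0.1005, 0.0728] [0.0035, 0.0008, -0.0006]
```

```bash
python3 -m handwheel '[[-0.02,-0.05,0,0,0,0,0],[-0.036,-0.1,0.02,0,0,0,0],[-0.036,-0.1,0.045,0,0,0,0],[-0.036,-0.1,0.06,0,0,0,0],[-0.036,-0.1,0.068,0,0,0,0],[-0.036,-0.1,0.073,0,0,0,0],[-0.036,-0.1,0.073,0,0,0,0]]'; python3 to.py .577 -.148 .0285 1.649
```

```text
t: 11.6
position: [0.5763, -0.1475, 0.0284]
eef_rot: [-3.141, -0.0, 1.65]
wrist_force: [-7.5, 1.3, 19.3]
grip_width: 0.0216
gripper_force: 40.0
t 11.6 p [ 0.5763 -0.1475  0.0284] rpy [-3.141 -0.     1.65 ] F [-7.5  1.3 19.3] w 0.0216 gf 40.0 j [-0.25  0.57  1.84 -0.    0.74 -0.33]
[-0.0006, 0.0007, -0.0001] [-0.0005, -0.0001, 0.0006]
```

```bash
python3 -m handwheel '[[0,0,-0.001,0,0,0,0.6],[0,0,-0.001,0,0,0,0.6],[0,0,-0.001,0,0,0,0.6],[0,0,-0.001,0,0,0,0.6],[0,0,-0.05,0,0,0,0.7],[0,0,-0.10,0,0,0,1],[-0.04,-0.05,-0.15,0,0,0,1],[-0.08,-0.1,-0.2,0,0,0,1],[-0.12,-0.15,-0.2,0,0,0,1],[-0.12,-0.2,-0.2,0,0,0,1],[-0.12,-0.2,-0.2,0,0,0,1]]'
python3 - <<'E'
from h import *
p,d=grab('top','top4'); s,ds=grab('scene','sc4')
A=cv2.resize(s[190:340,300:480],(540,450),interpolation=2)
cv2.imwrite('pics/v5.png',A[:,:,::-1])
cv2.imwrite('pics/v6.png',cv2.resize(p[120:280,120:320],None,fx=3.5,fy=3.5,interpolation=2)[:,:,::-1])
E
```

```text
t: 12.98
position: [0.3833, -0.2838, 0.227]
eef_rot: [-3.141, 0.0, 1.646]
wrist_force: [0.3, -0.0, -0.2]
grip_width: 0.0917
gripper_force: 0.0
```

View pics/v6.png

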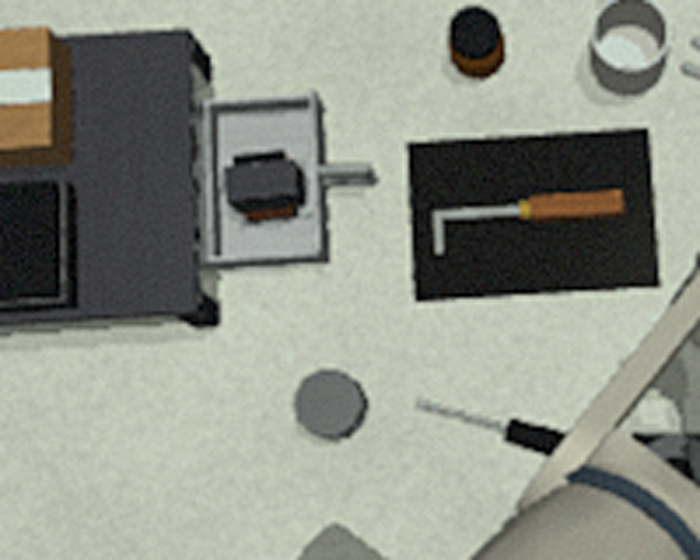

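The hook lies flat on the mat (handle at crop (575,203)). The tray is out, with the transformer at crop (265,183), long side along world y and slightly turned. I'll measure its top face.

Run:
```python
from h import *
for n,t,b,thr in(('top','top4',(182,155,212,190),70),('scene','sc4',(378,240,420,275),70)):
    p,d=load(t); P=cloud(n,d); V=p.max(2); Z=P[:,:,2]
    hsv=cv2.cvtColor(p,cv2.COLOR_RGB2HSV)
    m=box(*b)&(d>0)&(abs(Z-.070)<.008)&(V<thr); print(n,'Z',np.median(Z[m]))
    prect(n,m,.070,n+' core top')
    m=box(*b)&(V<100)&(hsv[:,:,1]>0); 
    c=box(*b)&(hsv[:,:,1]>110)&(V>35); v,u=np.nonzero(c)
    if len(u): print('copper',len(u),u.min(),u.max(),v.min(),v.max(),np.median(Z[c]))
    # tray walls
p,d=load('top4'); P=cloud('top',d);m=box(170,140,220,200)&(d>0)&(abs(P[:,:,2]-.057)<.018); print(m.sum()); prect('top',m,.055,'trayish')
s,_=load('sc4'); cv2.imwrite('pics/v7.png',cv2.hconcat([cv2.resize(s[235:285,365:430],None,fx=6,fy=6,interpolation=2),cv2.resize(p[150:200,170:235],None,fx=6,fy=6,interpolation=2)])[:,:,::-1])
```

```text
top Z 0.06875570274481026
top core top 201 c [588.6 144.2] size [57.1 65.9] ang 2.8
copper 33 191 203 179 182 0.038543294792777606
scene Z 0.06889510543639493
scene core top 391 c [591.2 147.2] size [59.7 72.6] ang 5.0
copper 161 390 409 261 269 0.043706151743307754
668
trayish 335 c [589.7 147.7] size [66.1 77. ] ang 8.3
```

View pics/v7.png

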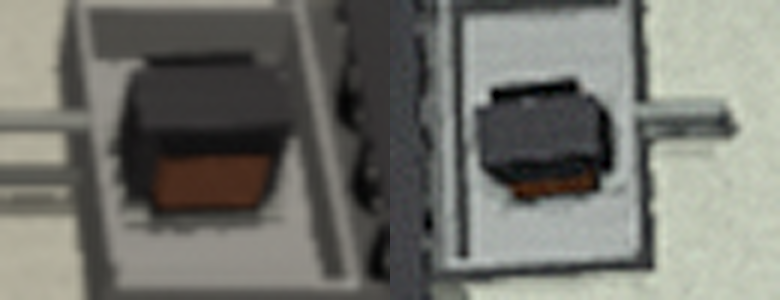

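Run:
```python
from h import *
p,d=load('top4'); V=p.max(2); print(V[160:186:1,184:208])
m=box(182,160,210,182)&(V>42)&(V<100); prect('top',m,.070,'coretop')
hsv=cv2.cvtColor(p,cv2.COLOR_RGB2HSV)
p,d=load('sc4'); V=p.max(2); print(V[242:262:2,384:416]); 
m=box(384,240,416,264)&(V>42)&(V<72); prect('scene',m,.070,'coretop s')
```

```text
[[168 167 165 172 167 167 163 164 172 164 166 166 167 165 164 169 167 165
  171 163 167 168 167 171]
 [171 170 166 164 168 166 172 168 171 172 172 169 174 171 178 178 175 172
  176 170 173 176 175 170]
 [169 167 170 170 174 178 180 178 181 186 178 185 172 162 153 146 143 160
  181 175 179 174 174 176]
 [169 176 176 173 167 154 143 147 141 132 132 135 114 103  80  59  59 124
  177 172 173 173 175 173]
 [175 173 149 106 104  85  65  65  54  36  26  14  12   8   7  15   0  84
  157 184 176 178 172 168]
 [174 184 122   0  10   9  10   9  12   9  22  25  13  34  31  32  34  71
  115 128 157 169 163 170]
 [181 190 134  17  24  29  28  43  77  78  60  49  50  59  62  59  63  61
   70  51 102 149 153 160]
 [139 133  97  52  55  58  64  61  85  89  72  66  71  72  72  68  68  65
   69  67  59 101 141 164]
 [ 78  60  64  65  72  67  72  67  69  64  72  64  66  69  63  69  67  67
   68  77  52  35 106 162]
 [ 84  60  64  73  68  67  69  66  65  67  66  68  68  70  64  72  65  72
   74  67  55   3  62 151]
 [ 94  62  66  67  65  68  67  68  68  63  70  69  64  71  71  71  66  71
   67  76  51  1
[... 2266 characters left out ...]
  56  55  57  55  55  55  55  56  56  56  55  56  55
   55  55  55  55  55  55  55  55  55  54  56  60  63  65]
 [116  60  27  25  44  55  56  55  56  56  56  55  56  55  56  56  56  56
   55  55  54  54  56  54  54  54  54  53  54  55  58  63]
 [ 89  37  22  24  32  41  40  38  38  38  37  37  38  40  40  41  39  39
   39  37  34  35  34  32  30  29  29  30  31  45  58  63]
 [ 61  29  23  24  25  27  27  24  18  20  21  19  17  18  20  18  17  18
   18  19  19  19  18  19  18  19  20  27  49  94 100  69]
 [ 57  28  22  27  28  30  29  27  24  19  20  20  19  21  21  23  25  24
   24  24  24  26  27  23  23  25  22  32  81 122 117  77]]
coretop s 327 c [579.3 148.5] size [78.3 68.4] ang 85.8
```

```bash
python3 - <<'E'
from h import *
print(plane('top',194.2,171.2,.07),plane('scene',399.8,251.2,.07))
for u,v in((184.5,167.6),(204,165.6),(184.5,177),(204,174.9)): print(plane('top',u,v,.07)[:2].round(4),end='')
# bay lips in top
p,d=load('top4'); s,_=load('sc4')
E
python3 to.py .592 .146 .17 1.71 .592 .146 .04 1.71
```

```text
[0.58806138 0.14521489 0.07      ] [0.59075246 0.14603277 0.07      ]
[0.5997 0.1778][0.6075 0.1137][0.568  0.1762][0.5761 0.1124]t 13.075 p [ 0.385  -0.2835  0.2269] rpy [3.141 0.    1.647] F [-0.7 -0.5 -0.3] w 0.0919 gf 0.0 j [-0.64  0.13  1.95  0.    1.07 -0.71]
[0.4126, 0.2389, 0.0569] [0.0005, 0.0004, -0.0634]
[0.4127, 0.2388, 0.1869] [0.0005, 0.0004, -0.0634]
```

```bash
python3 to.py .5895 .1456 .15 1.702; python3 -m handwheel '[[0.06,0.03,0.03,0,0,0,0.83],[0.12,0.07,0.05,0,0,0,0.83],[0.18,0.1,0.06,0,0,-0.03,0.83],[0.24,0.14,0.06,0,0,-0.055,0.83],[0.30,0.175,0.06,0,0,-0.055,0.83],[0.36,0.21,0.06,0,0,-0.055,0.83],[0.412,0.236,0.07,0,0,-0.055,0.83],[0.412,0.236,0.077,0,0,-0.055,0.83],[0.412,0.236,0.077,0,0,-0.055,0.83],[0.412,0.236,0.077,0,0,-0.055,0.83]]'; python3 to.py .5895 .1456 .04 1.702
python3 - <<'E'
from h import *
p,d=load('top0'); s,_=load('scene0')
A=cv2.resize(p[195:235,340:385],None,fx=8,fy=8,interpolation=2);B=cv2.resize(s[195:240,175:230],(440,360),interpolation=2)
A=cv2.copyMakeBorder(A,0,40,0,0,0)
cv2.imwrite('pics/v8.png',cv2.convertScaleAbs(cv2.hconcat([A,B]),alpha=1.5)[:,:,::-1])
E
```

```text
t 13.075 p [ 0.385  -0.2835  0.2269] rpy [3.141 0.    1.647] F [-0.7 -0.5 -0.3] w 0.0919 gf 0.0 j [-0.64  0.13  1.95  0.    1.07 -0.71]
[0.4124, 0.2363, 0.0769] [0.0005, 0.0004, -0.0554]
t: 14.32
position: [0.5888, 0.147, 0.1488]
eef_rot: [-3.14, 0.0, 1.705]
wrist_force: [-0.5, -0.0, -0.5]
grip_width: 0.0761
gripper_force: 0.0
t 14.325 p [0.5888 0.147  0.1488] rpy [-3.14   0.     1.705] F [-0.5 -0.  -0.5] w 0.0761 gf 0.0 j [ 0.24  0.42  1.75 -0.    0.98  0.11]
[-0.0014, 0.0006, 0.1088] [-0.0012, 0.0002, 0.0034]
```

View pics/v8.png

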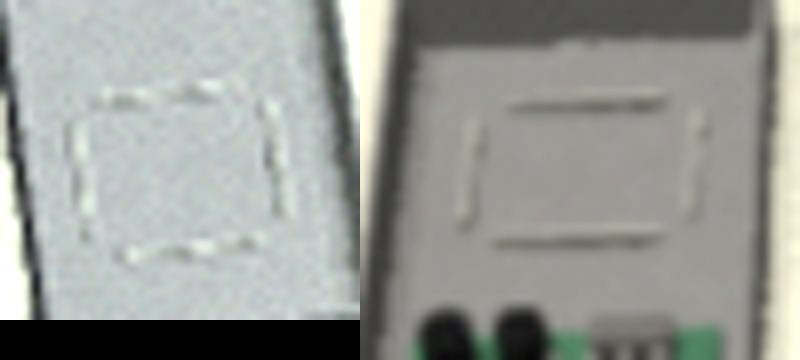

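The crop shows the bay's four lips: left half centred at (180,170), right half centred at (582,170). I'll grip the transformer and compute the bay.

```bash
python3 -m handwheel '[[0,0,0.03,0,0,0,0.83],[-0.001,0,0.06,0,0,0,0.83],[-0.001,0,0.09,0,0,0,0.83],[-0.001,0,0.109,0,0,0,0.83],[-0.001,0,0.109,0,0,0,0.83]]'; python3 -m handwheel '[[0,0,0,0,0,0,0.5],[0,0,0,0,0,0,0.5],[0,0,0,0,0,0,0.5],[0,0,0,0,0,0,0.5],[0,0,0,0,0,0,0.5]]' 40
python3 - <<'E'
from h import *
k=lambda X,o:o+(X+.5)/8-.5
for z in(.007,):
    t=[plane('top',k(x,340),k(y,195),z)[:2] for x,y in((180,170),(175,93),(188,248),(82,180),(276,158))]
    s=[plane('scene',k(x-360,175),k(y,195),z)[:2] for x,y in((582,170),(587,105),(578,241),(469,172),(694,163))]
    print(np.round(t,4).tolist(),'\n',np.round(s,4).tolist())
    for q in(t,s): print(np.degrees(np.arctan2(*(q[1]-q[2])[::-1]))%180,np.degrees(np.arctan2(*(q[3]-q[4])[::-1]))%180)
E
```

```text
t: 14.95
position: [0.5884, 0.1444, 0.0396]
eef_rot: [-3.139, 0.0, 1.703]
wrist_force: [-0.1, 0.5, 0.1]
grip_width: 0.0762
gripper_force: 0.0
t: 15.58
position: [0.5881, 0.1449, 0.0415]
eef_rot: [-3.14, 0.0, 1.704]
wrist_force: [-5.7, -1.8, 4.7]
grip_width: 0.0556
gripper_force: 40.0
[[0.4576, -0.417], [0.4905, -0.4152], [0.4245, -0.42], [0.4526, -0.3756], [0.4634, -0.4576]] 
 [[0.4585, -0.4168], [0.4262, -0.4214], [0.4927, -0.4114], [0.4631, -0.4584], [0.4515, -0.376]]
4.184669036102846 97.45316033550786
8.502767982545663 97.99460569987538
```

```bash
python3 -m handwheel '[[0,0,-0.01,0,0,0,0.5],[0,0,-0.03,0,0,0,0.5],[0,0,-0.06,0,0,0,0.5],[0,0,-0.09,0,0,0,0.5],[0,0,-0.11,0,0,0,0.5],[0,0,-0.11,0,0,0,0.5]]'; python3 to.py .458 -.417 .16 1.707 .458 -.417 .06 1.707
```

```text
t: 16.32
position: [0.5907, 0.1455, 0.1533]
eef_rot: [3.137, -0.0, 1.704]
wrist_force: [0.7, 0.0, -7.4]
grip_width: 0.0557
gripper_force: 40.0
t 16.325 p [0.5907 0.1455 0.1533] rpy [ 3.137 -0.     1.704] F [ 0.7  0.  -7.4] w 0.0557 gf 40.0 j [0.24 0.41 1.74 0.   0.98 0.11]
[-0.5399, -0.2061, -0.0079] [0.0046, -0.0005, -0.0032]
[-0.54, -0.2065, 0.0921] [0.0046, -0.0005, -0.0032]
```

```bash
python3 -m handwheel '[[-0.02,-0.008,-0.005,0,0,0,0.5],[-0.06,-0.023,-0.008,0,0,0,0.5],[-0.105,-0.04,-0.008,0,0,0,0.5],[-0.15,-0.057,-0.008,0,0,0,0.5],[-0.195,-0.074,-0.008,0,0,0,0.5],[-0.24,-0.092,-0.008,0,0,0,0.5],[-0.285,-0.109,-0.008,0,0,0,0.5],[-0.33,-0.126,-0.008,0,0,0,0.5],[-0.375,-0.143,-0.008,0,0,0,0.5],[-0.42,-0.16,-0.008,0,0,0,0.5],[-0.465,-0.178,-0.008,0,0,0,0.5],[-0.505,-0.193,-0.008,0,0,0,0.5],[-0.53,-0.203,-0.008,0,0,0,0.5],[-0.54,-0.206,-0.008,0,0,0,0.5],[-0.54,-0.206,-0.008,0,0,0,0.5],[-0.54,-0.206,-0.008,0,0,0,0.5]]'
python3 - <<'E'
from h import *
s,ds=grab('scene','sc5'); p,d=grab('top','top5'); st=get_state(); print(st['position'],st['eef_rot'])
cv2.imwrite('pics/v9.png',cv2.resize(s[130:260,150:260],(660,585),fx=6,fy=4.5,interpolation=2)[:,:,::-1])
E
```

```text
t: 18.32
position: [0.4565, -0.4163, 0.1582]
eef_rot: [-3.141, -0.001, 1.704]
wrist_force: [-0.2, -0.2, -7.7]
grip_width: 0.0559
gripper_force: 40.0
[ 0.45687235 -0.41634817  0.15846955] [-3.14134671e+00 -5.54096201e-04  1.70488099e+00]
```

View pics/v9.png

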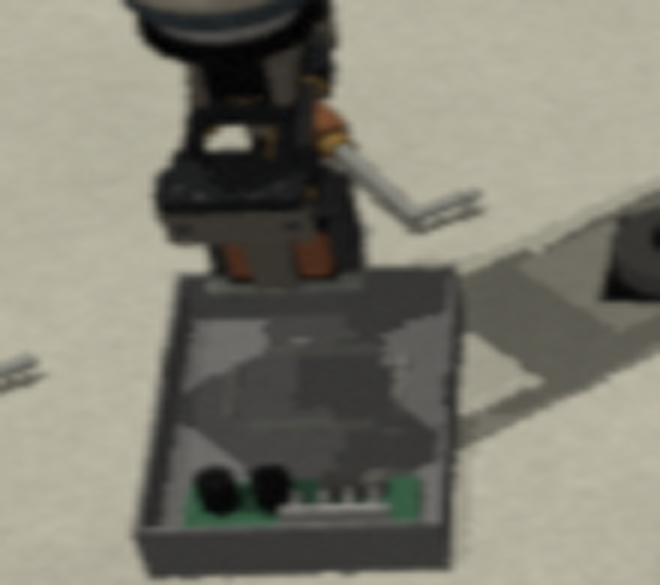

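The held transformer is upright. Its front foot edge spans crop x 207–363 at y≈282 and its winding spans x 225–333. I'll compute the offset along its length.

Run:
```python
from h import *
a=plane('scene',184.5+.0-.4,192.4,.129);b=plane('scene',210.5-.4,192.4,.129);print(a,b,(a+b)/2,np.linalg.norm(a-b))
a=plane('scene',150+225/6-.4,130+262/4.5-.4,.143);b=plane('scene',150+334/6-.4,130+262/4.5-.4,.143);print(a,b,(a+b)/2,np.linalg.norm(a-b))
s,_=load('sc5'); hsv=cv2.cvtColor(s,cv2.COLOR_RGB2HSV); c=(hsv[:,:,1]>100)&(hsv[:,:,2]>40)&box(184,180,208,194); v,u=np.nonzero(c); print(np.percentile(u,[0,2,98,100]),v.min(),v.max())
print(s[186:196:2,180:214].max(2))
st=get_state(); ax=np.array([np.cos(1.7047),np.sin(1.7047)]); print('exp front mid', st['position'][:2]+.028*np.array([np.sin(1.7047),-np.cos(1.7047)]))
```

```text
[ 0.48260812 -0.44781209  0.129     ] [ 0.47646225 -0.37608584  0.129     ] [ 0.47953518 -0.41194897  0.129     ] 0.07198907651307351
[ 0.47780403 -0.43837534  0.143     ] [ 0.4735372  -0.38852105  0.143     ] [ 0.47567062 -0.4134482   0.143     ] 0.050036552284139134
[187.   187.56 205.   205.  ] 182 191
[[182 181 180 172 129  54  32  52  68  72  67  59  57  57  56  57  56  55
   50  57  70  72  73  73  62  42  28  28  28  37  84 144 174 177]
 [184 182 182 178 146  81  38  41  61  72  70  63  57  56  56  56  55  55
   48  52  68  73  73  72  65  47  28  27  28  35  72 125 155 158]
 [146 145 146 140 114  66  36  33  56  71  71  67  60  57  56  56  56  55
   51  47  60  72  74  72  61  39  30  41  46  51  59  64  63  62]
 [ 79  61  60  61  71  79  77  66  46  36  35  37  48  56  56  56  55  56
   55  50  46  48  49  49  48  50  59  68  70  70  62  55  56  55]
 [ 62  53  56  59  76  88  84  81  78  74  74  73  68  64  67  69  68  63
   61  61  65  68  68  67  65  65  65  66  65  63  59  55  55  56]]
exp front mid [ 0.4846217  -0.41261006]
```

```bash
python3 to.py .458 -.417 .042 1.707; python3 -m handwheel '[[-0.001,0.001,0.02,0,0,-0.002,0.5],[-0.001,0.001,0.045,0,0,-0.002,0.5],[-0.001,0.001,0.07,0,0,-0.002,0.5],[-0.001,0.001,0.09,0,0,-0.002,0.5],[-0.001,0.001,0.105,0,0,-0.002,0.5],[-0.001,0.001,0.112,0,0,-0.002,0.5],[-0.001,0.001,0.112,0,0,-0.002,0.5],[-0.001,0.001,0.112,0,0,-0.002,0.5]]'; python3 to.py .458 -.417 .0345 1.707
```

```text
t 18.425 p [ 0.4569 -0.4163  0.1585] rpy [-3.141e+00 -1.000e-03  1.705e+00] F [-0.6  0.2 -7.1] w 0.056 gf 40.0 j [-0.74  0.42  1.71  0.    1.01 -0.88]
[-0.0009, 0.0011, 0.1165] [-0.0002, -0.0006, -0.0021]
t: 19.42
position: [0.4583, -0.4187, 0.0473]
eef_rot: [3.141, 0.001, 1.706]
wrist_force: [-0.4, 0.2, -6.9]
grip_width: 0.0559
gripper_force: 40.0
t 19.425 p [ 0.4583 -0.4187  0.0473] rpy [3.141e+00 1.000e-03 1.706e+00] F [-0.4  0.2 -6.9] w 0.0559 gf 40.0 j [-0.74  0.57  1.77  0.    0.8  -0.88]
[0.0018, -0.0, 0.0128] [0.0008, 0.001, -0.0012]
```

```bash
python3 -m handwheel '[[0.001,0,0.003,0,0,0,0.5],[0.001,0,0.006,0,0,0,0.5],[0.001,0,0.006,0,0,0,0.5]]'; python3 -m handwheel '[[0,0,0.002,0,0,0,0.5],[0,0,0.004,0,0,0,0.5],[0,0,0.004,0,0,0,0.5]]'
```

```text
t: 19.8
position: [0.4575, -0.4171, 0.0404]
eef_rot: [-3.141, -0.0, 1.706]
wrist_force: [-0.4, 0.5, -7.4]
grip_width: 0.056
gripper_force: 40.0
t: 20.18
position: [0.4575, -0.4172, 0.0363]
eef_rot: [-3.141, -0.0, 1.706]
wrist_force: [0.7, 0.1, -7.1]
grip_width: 0.0555
gripper_force: 40.0
```

```bash
python3 -m handwheel '[[0,0,0.001,0,0,0,0.5],[0,0,0.002,0,0,0,0.5],[0,0,0.002,0,0,0,0.5]]'; python3 -m handwheel '[[0,0,0.0005,0,0,0,0.5],[0,0,0.001,0,0,0,0.5],[0,0,0.001,0,0,0,0.5]]'
```

```text
t: 20.55
position: [0.4576, -0.4173, 0.0346]
eef_rot: [-3.142, -0.0, 1.706]
wrist_force: [0.5, -0.4, -7.0]
grip_width: 0.0557
gripper_force: 40.0
t: 20.92
position: [0.4577, -0.4173, 0.0345]
eef_rot: [3.142, 0.0, 1.706]
wrist_force: [-2.8, 2.9, 5.2]
grip_width: 0.0559
gripper_force: 40.0
```

It is seated on the floor at the expected height. Next I release, rise, and look.

```bash
python3 -m handwheel '[[0,0,0,0,0,0,0.68],[0,0,0,0,0,0,0.78],[0,0,0,0,0,0,0.8],[0,0,-0.02,0,0,0,0.8],[0,0,-0.06,0,0,0,0.8],[0,0,-0.11,0,0,0,0.8],[0,0,-0.16,0,0,0,0.8],[-0.05,-0.03,-0.2,0,0,0,0.8],[-0.1,-0.06,-0.22,0,0,0,0.8],[-0.15,-0.09,-0.22,0,0,0,0.8],[-0.15,-0.09,-0.22,0,0,0,0.8],[-0.15,-0.09,-0.22,0,0,0,0.8]]'
python3 - <<'E'
from h import *
s,ds=grab('scene','sc6')
cv2.imwrite('pics/v10.png',cv2.resize(s[170:290,160:440],None,fx=2.8,fy=2.8,interpolation=2)[:,:,::-1])
E
```

```text
t: 22.42
position: [0.3885, -0.5776, 0.2541]
eef_rot: [3.141, -0.0, 1.705]
wrist_force: [-0.0, -0.0, -0.2]
grip_width: 0.0739
gripper_force: 0.0
```

View pics/v10.png

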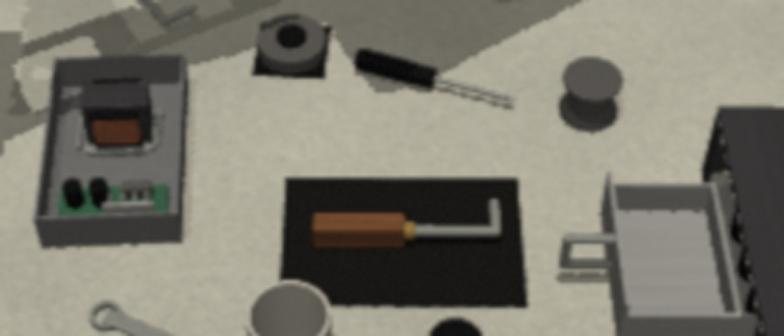

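The transformer stands upright between the lips at (117,115), the hook is flat on the mat, and the tray is out.

```bash
python3 -c "
from cell import *
print(job_done())"
```

```text
the job is handed in; nothing more can be done
None
```

The job is handed in: I drew the tray to its stop, laid the hook flat on the mat and stood the transformer upright in the bay, finishing at about 22 s of the 67 s allowed; the hand-in gave no verdict.

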